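# Close the label printer, switch it on and print

## Robot

A 7-joint arm with a two-finger parallel gripper is mounted at the origin on the work surface. World frame = base frame: x ahead of the robot, y to its left, z up, the work surface at z = 0. Lengths are in m, angles in rad, forces in N, time in s.
With the tool pointing down it reaches from about 0.4 to 0.85 m from the base axis. Payload 4.5 kg.
Tool frame: the origin (TCP) lies on the centre line of the jaws, within the pads' length; the fingertips stand 22 mm ahead of it and the grasp point (between the pads) lies 3 mm ahead of it; z points along the fingers, y is the line along which they close (so a half turn about z gives the same grasp; the last joint's range is limited). The gripper opens to 88 mm and grips with 3 to 60 N. Pads are 18 mm wide; open, the fingers measure 123 mm over their backs; the gripper's body (75 mm by 187 mm) begins 45 mm behind the grasp point.
Start: joints at [-1.141, 0.689, -0.195, 1.565, 0.157, 0.902, -0.215], TCP at [0.241, 0.577, 0.239] pointing down, gripper open.
Joint ranges: [-3.01, 3.01], [-0.46, 2.08], [-1.47, 1.51], [0.13, 2.56], [-1, 4.14], [0.04, 2.09], [-2.66, 2.66]. Speed limits (rad/s): [2.57, 2.57, 3.14, 3.14, 3.14, 3.14, 3.14].

## Interface

Orientations are given as a rotation vector (axis times angle).
In Python, from workcell import r gives the robot as it stands. The module is installed in compiled form; this text tells all that it offers. Calls block until the motion is done:
- r.movep(position, orientation): joint-space move of the TCP to a pose.
- r.movel(position, velocity=0.15, attitude=None, max_force=None): straight line of the TCP; attitude=None keeps the orientation; velocity is the mean speed in m/s. With max_force (N) it stops when the force on the tool has changed by that much, and returns True; else False.
- r.goto_joints(angles): joint-space move.
- r.gripper_to(opening, grasp_force=None): finger opening in m; grasp_force is the grip in N (None keeps the last); returns when the fingers have stopped.
- r.pause(seconds).
- r.solve_ik(position, orientation): joint angles nearest the present ones, or None.
- r.get_state(): the state.
- r.get_image(name): name is "scene" or "side" or "wrist"; returns (picture, depth): 400x640x3 uint8, red, green, blue; 400x640 float32, m along the optical axis (not along the pixel's ray), 0 where there is no reading.
- r.camera_model(name): a dict with "mtx" (3x3 intrinsics, pixels), "k1" (the pictures are not rectified: a ray, as slopes to the right and down, at radius r is drawn at 1 + k1 r^2 times it, then the intrinsics apply), "position" and "rotation" of the camera in the world; the wrist camera has in their place "tool_from_camera" (4x4, takes a point from camera to tool coordinates, whose origin is the TCP and whose axes are the flange's). Camera axes: x right, y down, z forward; pixel columns grow to the right and rows downward; lengths in m; the calibration is good to about 2 mm. A picture is of the moment at which its call begins: read the wrist's pose just before it. camera_model takes no time and is no camera call.
A pose or a line that the arm cannot do raises r.Unreachable and nothing moves.
- r.job_done(): hands the job in; it is judged then, once.
The state is a dict: "clock": time; "q": joint angles; "qvel": joint speeds; "tau": joint torques, N m; "eef_pos": TCP position; "tcp_rot": TCP orientation; "ft_force": force on the tool from outside, world axes, zero at the start; "wrist_torque": the same for the moment, N m; "finger_gap": finger opening in m; "grip_force": force on a finger pad.
Only numpy, scipy, OpenCV 4.12 (cv2) and the standard library are available. Lean on these libraries where they do the work, as an engineer would, in place of code of your own. Each camera call takes 0.05 s, during which the arm holds its last target. There are 200 camera calls.

## Task

The label roll has just been changed: push the printer's lid down until it is fully shut, then press the far half (away from the robot) of the rocker switch on the control box all the way down to switch it on, then press the long bar key all the way down for a moment and let it come up again. Push and press only, in that order: do not lift anything, do not shove the control box about, and leave the two round keys and everything else on the bench alone.

Things in the scene. Friction and masses are not known exactly. Their poses are not given: they have to be found in the camera images.
- printer: grey desktop label printer, fixed to the bench, 200 x 200 mm, 122 mm high with its lid shut. Origin under its centre, x from its front (robot side) to its back, z up. Printer and control box may stand left or right of each other and turned up to 0.35 rad
- lid (a joint): black lid of the printer, a plate 196 mm long, 200 wide, 12 thick, hinged at the back (hinge line 96 mm behind the printer's centre, 110 mm above the bench). Value: opening in rad, 0 = fully shut; starts 0.35 to 0.85, front edge raised (up to 270 mm above the bench). Stays where it is left. Pushing down on it above the printer's centre takes 2 to 8 N; when shut it stops hard
- lid_seat (a point): fixed point straight above the printer's centre, on the level of the lid's upper face when shut (122 mm above the bench); it does not move with the lid. Axes as the printer's
- pod: control box, grey with an aluminium face, loose on the bench on a rubber base, about 0.9 kg, 150 mm (x, front to back) x 200 mm (y) x 50 mm high (z up). Origin under its centre; x points to its far side, away from the robot. On its face: the rocker at the left (y+), the long bar key at the front right, two round keys at the back right
- rocker (a joint): black rocker switch, 56 mm long (along the box's x) and 34 mm wide, centre at x 5, y 55 mm of the box, its pivot 13 mm above the face. Value in rad: 0 = off (near half down, far half up), 0.44 = on (far half down to its stop). It stays where it is left; pressing 20 mm from the pivot takes about 3 N, the far half then goes down about 9 mm
- rocker_far (a point): point on top of the rocker's far half, 20 mm from the pivot, moves with the rocker; at off it is about 74 mm above the bench, at on about 65 mm. Its x axis points along the far half's length, y as the box's y
- bar_key (a joint): long black bar key, 76 mm (along the box's y) x 24 mm, centre at x -40, y -45 mm of the box, spring return. Value in m: 0 = up, 0.007 = fully down; starts to move at about 1.2 N and takes 4 N fully down
- bar_key_top (a point): centre of the bar key's top face, 15 mm above the box's face when up, moves with the key
- round_key_a (a joint): small round black key, 24 mm across, at x 40, y -20 mm of the box; 0 = up, 0.007 m = down. Not part of the job
- round_key_b (a joint): small round black key, 24 mm across, at x 40, y -72 mm of the box; 0 = up, 0.007 m = down. Not part of the job
- bunch: asparagus bunch lying along its x axis, 190 x 42 x 36 mm, origin under its centre. Loose bystander
- tape_roll: roll of brown tape standing on its flat side, 90 mm across, 48 mm high, origin under its centre. Loose bystander
- water_bottle: pale plastic bottle with a blue cap, 64 mm across, 200 mm high, origin under its centre. Loose bystander
- labeller: black hand labeller lying on the bench, about 210 x 36 x 83 mm, origin under the middle of its body. Loose bystander
- tub: white open plastic cup, 90 mm across, 70 mm high, origin under its centre. Loose bystander
- label_roll: spare roll of white labels standing on end, 76 mm across, 60 mm high, origin under its centre. Loose bystander
Mind the look-alikes: they are no part of the job. What is meant by the pod is not green or turquoise, and is the larger of those in its own colour.

How it is judged:
By the outcome, as a careful person would: the job done as asked, in the order asked, and still so for the second after the job is handed in, with the robot touching nothing.
It also fails if it takes over 51 s, if anything falls off the work surface, if the arm or the gripper's body presses on something with over 40 N, if the wrist force passes 120 N, or if a joint passes its speed limit or range.

## Working session

There is one attempt and no reset: what is moved stays moved. The work goes in short steps, each a Python script; the robot and the scene stay as the last script left them, time stands still between calls to the robot, and variables do not carry over. Pictures are saved under pics/ and viewed, at most 10 in all, crops included, and the job is handed in when it is done.

```bash
mkdir -p pics; cat > h.py <<'E'
import numpy as np, cv2
from workcell import r
from scipy.spatial.transform import Rotation as R
def shot(n):
    im,d=r.get_image(n); return im,d,r.camera_model(n)
def pts(d,c,T=None):
    h,w=d.shape; u,v=np.meshgrid(np.arange(w),np.arange(h)); K=c["mtx"]
    a=(u-K[0][2])/K[0][0]; b=(v-K[1][2])/K[1][1]; x,y=a.copy(),b.copy()
    for _ in range(8):
        s=1+c["k1"]*(x*x+y*y); x,y=a/s,b/s
    P=np.stack([x*d,y*d,d],-1)
    Rm=np.array(c["rotation"]); 
    if Rm.size!=9: Rm=R.from_rotvec(Rm).as_matrix()
    P=P@Rm.reshape(3,3).T+np.array(c["position"]); P[d==0]=np.nan
    return P
E
python3 - <<'E'
from h import *
for n in("scene","side"):
    im,d,c=shot(n); cv2.imwrite(f"pics/{n}0.png",im[...,::-1]); np.savez(f"{n}0.npz",im=im,d=d,P=pts(d,c)); print(n,c,(d==0).mean())
print(r.get_state())
E
```

```text
scene {'mtx': array([[459.65727508,   0.        , 324.94327603],
       [  0.        , 459.65727508, 194.15944873],
       [  0.        ,   0.        ,   1.        ]]), 'k1': 0.04584431041016211, 'position': array([0.92281348, 0.43516352, 1.16224047]), 'rotation': array([-0.87841863, -2.73540311,  0.80516362])} 0.004078125
side {'mtx': array([[405.13460052,   0.        , 315.55204515],
       [  0.        , 405.13460052, 200.43236927],
       [  0.        ,   0.        ,   1.        ]]), 'k1': -0.09133648086133835, 'position': array([-0.10941454, -0.98168412,  0.92177981]), 'rotation': array([-2.14706384,  0.70966585, -0.33417598])} 0.00410546875
{'clock': 0.1, 'q': array([-1.1412075 ,  0.68989669, -0.19454138,  1.56617638,  0.15730576,
        0.90252367, -0.2150634 ]), 'qvel': array([-0.00044112, -0.00241736,  0.00014104, -0.00181877,  0.00097366,
       -0.00064799, -0.0018324 ]), 'tau': array([-2.70804645e-03, -5.28495383e+01, -1.27129264e+00, -1.53837419e+01,
       -5.25332254e-02,  1.92181105e-03,  3.43364820e-05]), 'eef_pos': array([0.2407818 , 0.57616983, 0.23830988]), 'tcp_rot': array([-6.17419846e-01, -3.08011056e+00,  2.50993133e-03]), 'ft_force': array([0.35255645, 0.11354902, 0.16513663]), 'wrist_torque': array([ 0.01459076,  0.03061705, -0.01236442]), 'grip_force': 0.0, 'finger_gap': 0.08794202957481878}
```

View pics/scene0.png

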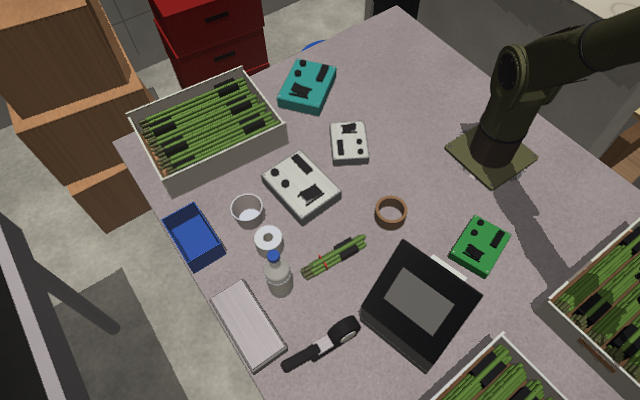

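View pics/side0.png

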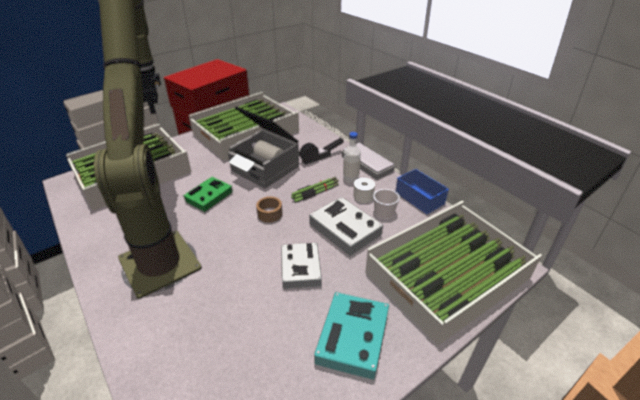

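The scene view shows the large grey pod at about (301,187), with its rocker near (312,192) and bar key near (302,163). The printer is at (420,305) with the lid raised. The smaller grey box at (349,142) and the green and turquoise ones are look-alikes. The side view agrees: pod at (345,223), printer at (265,150).

```bash
python3 - <<'E'
from h import *
for n,win in(("scene",(145,230,255,345)),("side",(190,255,300,390))):
    z=np.load(n+"0.npz"); im,P=z["im"],z["P"]; a,b,c,e=win
    I=im[a:b,c:e].astype(int); Q=P[a:b,c:e]
    m=(Q[...,2]>.03)&(Q[...,2]<.095)
    k,l,s,_=cv2.connectedComponentsWithStats(m.astype(np.uint8)); j=1+np.argmax(s[1:,4]); m=l==j
    q=Q[m]; print(n,"h pct",np.percentile(q[:,2],[5,25,50,75,95]))
    top=m&(abs(Q[...,2]-.05)<.03)
    rc=cv2.minAreaRect((Q[top][:,:2]*1000).astype(np.float32)); print("rect",rc)
    dark=m&(I.max(-1)<70)
    k,l,s,ce=cv2.connectedComponentsWithStats(dark.astype(np.uint8))
    for j in range(1,k):
        if s[j,4]>15:
            w=Q[l==j]; print(" dark",s[j,4],(ce[j]+[c,a]).round(),np.nanmedian(w,0).round(4), "zmax",np.nanpercentile(w[:,2],95).round(4), cv2.minAreaRect((w[:,:2]*1000).astype(np.float32)))
# lid
z=np.load("scene0.npz"); im,P=z["im"],z["P"]
Q=P[235:375,355:490]; I=im[235:375,355:490].astype(int)
m=(Q[...,2]>.1)&(Q[...,2]<.3)
k,l,s,_=cv2.connectedComponentsWithStats(m.astype(np.uint8)); m=l==1+np.argmax(s[1:,4])
q=Q[m]; c0=np.median(q,0)
for _ in range(5):
    u,sv,vt=np.linalg.svd(q-q.mean(0),full_matrices=False); nrm=vt[2]*np.sign(vt[2][2]); res=(q-q.mean(0))@nrm; print(res.std(),len(q)); q=q[abs(res)<max(.004,2*res.std())]
c=q.mean(0); print("lid n",nrm,"tilt",np.arccos(nrm[2]),"centre",c,"zrange",q[:,2].min(),q[:,2].max())
# plane coords
hz=np.array([nrm[0],nrm[1],0]);hz/=np.linalg.norm(hz); y=np.cross([0,0,1],hz); s_=np.cross(y,nrm)
uv=np.c_[(q-c)@s_,(q-c)@y]; rc=cv2.minAreaRect((uv*1000).astype(np.float32)); print("yaw",np.degrees(np.arctan2(hz[1],hz[0])),rc)
bx=cv2.boxPoints(rc)/1000
for p in bx: print((c+p[0]*s_+p[1]*y).round(4))
E
```

```text
scene h pct [0.04170294 0.04780487 0.04979295 0.05244218 0.06646328]
rect ((559.7796630859375, -228.89923095703125), (152.98631286621094, 204.85226440429688), 4.113943576812744)
 dark 157 [301. 164.] [ 0.5238 -0.2735  0.0636] zmax 0.0682 ((523.8486328125, -275.936767578125), (22.561182022094727, 78.1676254272461), 2.5691018104553223)
 dark 44 [274. 172.] [ 0.6048 -0.2954  0.0635] zmax 0.0671 ((603.5006713867188, -296.60333251953125), (21.926828384399414, 18.483177185058594), 35.31465148925781)
 dark 230 [301. 204.] [ 0.624  -0.1341  0.0393] zmax 0.0471 ((604.121826171875, -185.08941650390625), (114.1175308227539, 236.29852294921875), 41.621551513671875)
 dark 43 [285. 183.] [ 0.6011 -0.2438  0.0637] zmax 0.0672 ((600.2965698242188, -244.1501007080078), (21.829458236694336, 17.55916404724121), 57.22761154174805)
 dark 210 [311. 193.] [ 0.5587 -0.1708  0.0663] zmax 0.0746 ((560.2869873046875, -172.04336547851562), (61.12046813964844, 42.3867301940918), 3.926372766494751)
side h pct [0.03670139 0.04901718 0.05101453 0.05339964 0.06724714]
rect ((556.9019775390625, -230.62307739257812), 
[... 184 characters left out ...]
526382446289), 3.1203665733337402)
 dark 79 [346. 230.] [ 0.5171 -0.2801  0.0654] zmax 0.0677 ((517.046630859375, -280.32989501953125), (19.360637664794922, 68.06169891357422), 1.9413459300994873)
0.0022538497978449 8007
0.0016534053379315627 7782
0.0016015621101621502 7697
0.0016010153946187766 7696
0.0016004694601082542 7695
lid n [0.70967517 0.17364109 0.68279567] tilt 0.8192140079342721 centre [0.56800417 0.26715417 0.19321316] zrange 0.11506554497386867 0.26388349431892755
yaw 13.748833300427465 ((4.6745147705078125, -3.8748397827148438), (198.51312255859375, 200.30419921875), 0.3144698739051819)
[0.4822 0.3447 0.2627]
[0.5305 0.1503 0.2619]
[0.6619 0.1836 0.1169]
[0.6136 0.378  0.1177]
```

```bash
cat >> h.py <<'E'
def down(yaw):
    best=None
    q0=r.get_state()["q"]
    def f(p):
        c=[]
        for k in(0,np.pi):
            o=(R.from_euler("z",yaw+k)*R.from_euler("x",np.pi)).as_rotvec()
            q=r.solve_ik(p,o)
            if q is not None: c.append((np.abs(np.array(q)-q0).max(),o))
        return min(c,key=lambda t:t[0])[1]
    return f
def say(): 
    s=r.get_state(); print(round(s["clock"],2),s["eef_pos"].round(4),s["ft_force"].round(2))
E
python3 - <<'E'
from h import *
z=np.load("scene0.npz"); P=z["P"]; q=P[245:300,255:300].reshape(-1,3); q=q[(q[:,2]>.1)]; print("bottle",np.median(q,0),q.min(0),q.max(0))
yaw=np.radians(13.75); cx=np.array([np.cos(yaw),np.sin(yaw)])
hinge=np.array([.629,.279]); p=hinge-.105*cx; print("press",p)
r.gripper_to(0.0)
s=r.get_state(); r.movel([s["eef_pos"][0],s["eef_pos"][1],.42],velocity=.3); say()
t=[p[0],p[1],.32]; o=down(yaw)(t); r.movep(t,o); say()
print(r.movel([p[0],p[1],.17],velocity=.12,max_force=25)); say()
print(r.movel([p[0],p[1],.138],velocity=.05,max_force=25)); say()
E
```

```text
bottle [0.77557679 0.00159341 0.13878224] [ 0.73993117 -0.03657643  0.10125404] [0.80248579 0.02231113 0.20384385]
press [0.52700908 0.25404298]
2.15 [0.2408 0.576  0.4185] [ 1.03 -0.39 -1.81]
3.77 [0.5264 0.2554 0.3199] [-0.41  0.03 -0.33]
False
5.17 [0.5274 0.2542 0.1705] [ 0.21 -0.21 -0.13]
False
5.97 [0.5272 0.2541 0.1379] [ 0.07 -0.33  0.26]
```

```bash
python3 - <<'E'
from h import *
im,d,c=shot("side"); cv2.imwrite("pics/s1.png",cv2.resize(im[80:230,180:400,::-1],None,fx=3,fy=3))
say()
E
```

```text
6.02 [0.5273 0.2541 0.1381] [-0.42 -0.3  -0.2 ]
```

View pics/s1.png

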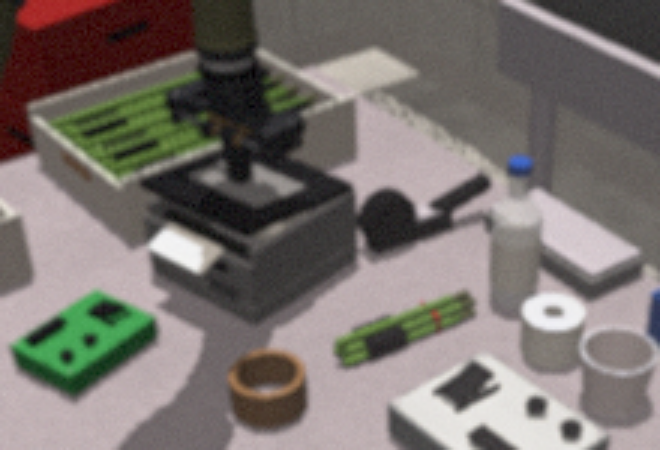

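The lid is nearly down, with the fingertips on its window at about (240,170) in the crop. A gap is still visible at its front edge, so I'll press on until the hard stop.

```bash
python3 - <<'E'
from h import *
p=r.get_state()["eef_pos"]
print(r.movel([p[0],p[1],.10],velocity=.03,max_force=25)); say()
r.pause(.3); say()
r.movel([p[0],p[1],.32],velocity=.25)
yaw=.061; t=[.5798,-.1734,.25]; o=down(yaw)(t); r.movep(t,o); say()
im,d,c=shot("scene"); P=pts(d,c); np.savez("s2.npz",im=im,P=P)
q=P[235:375,355:490].reshape(-1,3); q=q[(q[:,2]>.1)&(q[:,2]<.3)]
for _ in range(5):
    n=np.linalg.svd(q-q.mean(0),full_matrices=False)[2][2]; n*=np.sign(n[2]); e=(q-q.mean(0))@n; q=q[abs(e)<max(.004,2*e.std())]
print("lid",len(q),n,np.arccos(n[2]),q.mean(0))
cv2.imwrite("pics/sc2.png",im[...,::-1])
im,d,c=shot("side"); cv2.imwrite("pics/s2.png",cv2.resize(im[80:260,180:400,::-1],None,fx=3,fy=3))
E
```

```text
True
6.69 [0.5268 0.2541 0.1228] [-1.27 -1.09  7.17]
6.99 [0.5268 0.2541 0.1228] [-1.34 -0.6   7.89]
9.54 [ 0.5805 -0.1712  0.2502] [0.46 0.41 0.43]
lid 6687 [ 6.24393557e-04 -9.33109860e-04  9.99999370e-01] 0.001122747457643982 [0.53729656 0.25875405 0.12187406]
```

View pics/s2.png

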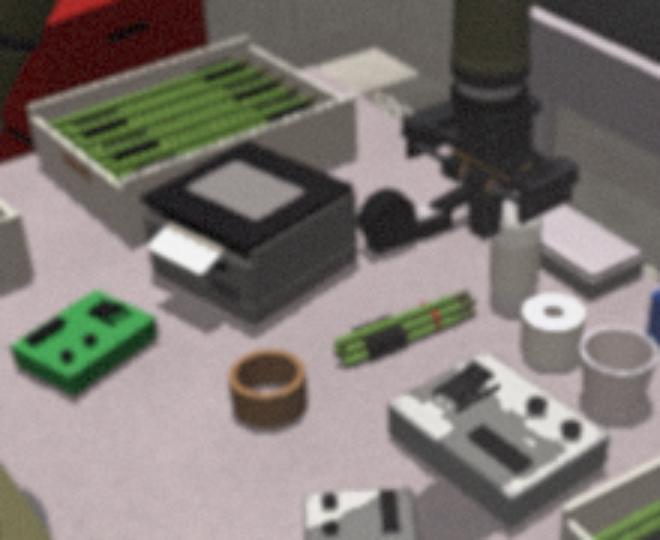

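The lid is shut: it is level, with its top at 0.122 m. But contact came with the TCP at 0.123 m, where the fingertips should have been 22 mm ahead. I'll measure the real fingertip in the images before pressing the small controls.

```bash
python3 - <<'E'
from h import *
st=r.get_state(); print(st["eef_pos"],R.from_rotvec(st["tcp_rot"]).as_matrix().round(3).tolist(),st["finger_gap"])
for n in("scene","side"):
    im,d,c=shot(n); P=pts(d,c)
    q=P.reshape(-1,3)
    m=(abs(q[:,0]-.58)<.09)&(abs(q[:,1]+.172)<.13)&(q[:,2]>.12)&(q[:,2]<.45); w=q[m]
    print(n,len(w))
    for a in np.arange(.18,.34,.01):
        s=w[(w[:,2]>=a)&(w[:,2]<a+.01)]
        if len(s): print(round(a,3),len(s),s[:,:2].min(0).round(3),s[:,:2].max(0).round(3))
E
```

```text
[ 0.58045764 -0.17144099  0.25026011] [[-0.998, -0.064, 0.001], [-0.064, 0.998, 0.001], [-0.001, 0.001, -1.0]] 0.000624993894156264
scene 2254
0.24 3 [ 0.59  -0.179] [ 0.591 -0.167]
0.25 17 [ 0.58  -0.186] [ 0.593 -0.156]
0.26 19 [ 0.579 -0.18 ] [ 0.592 -0.156]
0.27 11 [ 0.584 -0.164] [ 0.591 -0.155]
0.28 10 [ 0.575 -0.163] [ 0.59  -0.153]
0.29 1 [ 0.581 -0.153] [ 0.581 -0.153]
0.3 1 [ 0.566 -0.144] [ 0.566 -0.144]
0.31 68 [ 0.542 -0.255] [ 0.619 -0.083]
0.32 183 [ 0.541 -0.252] [ 0.62  -0.083]
0.33 310 [ 0.539 -0.263] [ 0.621 -0.078]
0.34 150 [ 0.54  -0.262] [ 0.62  -0.076]
side 1911
0.25 19 [ 0.568 -0.187] [ 0.588 -0.159]
0.26 33 [ 0.566 -0.189] [ 0.587 -0.159]
0.27 32 [ 0.566 -0.19 ] [ 0.591 -0.158]
0.28 34 [ 0.567 -0.191] [ 0.59 -0.16]
0.29 28 [ 0.565 -0.191] [ 0.586 -0.155]
0.3 10 [ 0.567 -0.193] [ 0.578 -0.154]
0.31 51 [ 0.541 -0.26 ] [ 0.618 -0.089]
0.32 153 [ 0.538 -0.26 ] [ 0.618 -0.089]
0.33 214 [ 0.539 -0.264] [ 0.615 -0.086]
0.34 130 [ 0.538 -0.267] [ 0.616 -0.081]
```

Closed, the fingertips end at about the TCP height (0.25) and sit laterally on the TCP, so I'll press with a zero tip offset.

```bash
python3 - <<'E'
from h import *
x,y=.5815,-.1733
r.movel([x,y,.085],velocity=.15); say()
print(r.movel([x,y,.050],velocity=.02,max_force=14)); say()
r.pause(.2); r.movel([x,y,.20],velocity=.15); say()
b=[.5210,-.2775,.20]; r.movel(b,velocity=.2); r.movel([b[0],b[1]-.12,.3],velocity=.25)
im,d,c=shot("scene"); P=pts(d,c)
cv2.imwrite("pics/s3.png",cv2.resize(im[140:235,250:350,::-1],None,fx=5,fy=5))
m=(abs(P[...,0]-.56)<.04)&(abs(P[...,1]+.1745)<.025)&(P[...,2]>.058)&(im.max(-1)<80)&(P[...,2]<.09)
q=P[m]; print(len(q))
A=np.c_[(q[:,0]-.56),(q[:,1]+.1745),np.ones(len(q))]; print(np.linalg.lstsq(A,q[:,2],rcond=None)[0])
for a in np.arange(.525,.6,.008):
    s=q[(q[:,0]>=a)&(q[:,0]<a+.008)]; print(round(a,3),len(s),np.median(s[:,2]).round(4) if len(s) else '')
E
```

```text
10.99 [ 0.5822 -0.1735  0.0859] [-0.44  0.29 -0.01]
True
12.05 [ 0.5838 -0.1732  0.0659] [-0.59 -0.31  7.2 ]
13.3 [ 0.5807 -0.1732  0.199 ] [ 0.24 -0.49  0.09]
216
[-0.20066683 -0.054098    0.06749195]
0.525 0 
0.533 25 0.0725
0.541 34 0.0713
0.549 31 0.069
0.557 31 0.0665
0.565 34 0.0656
0.573 30 0.0641
0.581 29 0.0637
0.589 2 0.0594
0.597 0
```

View pics/s3.png

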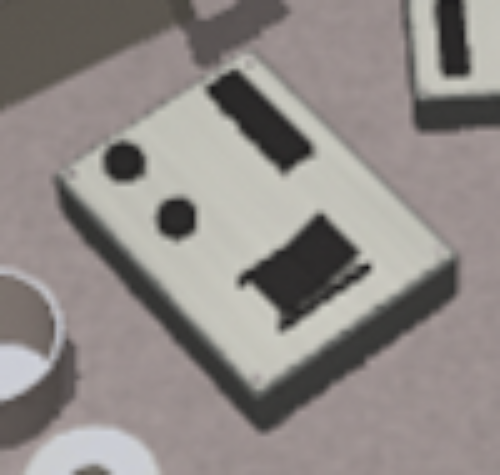

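The rocker's far half is now down: about 0.064 m at the far end against 0.072 m at the near end, and it stopped hard at 14 N. The bar key is clear at about (260,120) in the crop. Next I'll re-measure the bar key and press it.

```bash
python3 - <<'E'
from h import *
def keys(tag):
    im,d,c=shot("scene"); P=pts(d,c)
    m=((P[...,2]>.057)&(P[...,2]<.085)&(im.max(-1)<80)&(abs(P[...,0]-.56)<.08)&(abs(P[...,1]+.23)<.11)).astype(np.uint8)
    k,l,s,_=cv2.connectedComponentsWithStats(m)
    for j in range(1,k):
        if s[j,4]>20:
            w=P[l==j]; print(tag,s[j,4],np.median(w,0).round(4),cv2.minAreaRect((w[:,:2]*1000).astype(np.float32))[0])
    cv2.imwrite(f"pics/{tag}.png",cv2.resize(im[140:370,200:500,::-1],None,fx=2,fy=2))
keys("pre")
x,y=.5212,-.2775
r.movel([x,y,.12],velocity=.2); r.movel([x,y,.075],velocity=.1); say()
print(r.movel([x,y,.045],velocity=.015,max_force=14)); say()
r.pause(.4); say()
r.movel([x,y,.12],velocity=.1); r.movel([x-.05,y-.12,.3],velocity=.25); say()
keys("post")
E
```

```text
pre 169 [ 0.5226 -0.2733  0.0642] (523.0594482421875, -276.36627197265625)
pre 41 [ 0.6046 -0.2953  0.0638] (606.040771484375, -295.2793884277344)
pre 41 [ 0.601  -0.2428  0.0637] (600.108642578125, -244.3129119873047)
pre 222 [ 0.5617 -0.1715  0.0663] (562.50439453125, -170.72137451171875)
16.76 [ 0.5214 -0.2777  0.0752] [-0.46  0.13 -0.08]
True
17.93 [ 0.5212 -0.2775  0.0587] [-1.26  0.66  7.61]
18.32 [ 0.5212 -0.2775  0.0587] [-0.65 -0.22  7.72]
20.13 [ 0.471  -0.3961  0.2987] [-0.39  0.52 -0.51]
post 170 [ 0.5227 -0.2723  0.0641] (522.8195190429688, -276.63134765625)
post 41 [ 0.6048 -0.2954  0.0637] (604.4738159179688, -296.8321838378906)
post 44 [ 0.6008 -0.2438  0.0637] (600.6903686523438, -243.51324462890625)
post 227 [ 0.5619 -0.1715  0.0661] (561.6168823242188, -171.62432861328125)
```

View pics/post.png

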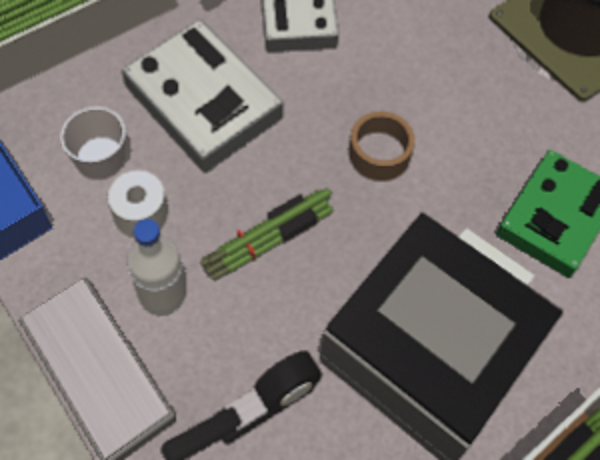

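The lid is shut, the rocker is on, the bar key was pressed against its stop (tip at 0.0587, about 7.7 N held) and came back up, and the pod has not moved.

```bash
python3 -c "
from workcell import r
print(r.job_done())"
```

```text
the job is handed in; nothing more can be done
None
```

I handed the job in at about 20 s on the robot's clock: the lid is fully shut, the rocker is on, the bar key was pressed fully down and came back up, and nothing else was moved.

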